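Put the machined parts away in their stock bins

TASK

Put the four bright aluminium parts away, each standing upright on the floor of its own stock bin: the wide round flange in the blue bin, the square flange in the yellow bin, the domed cap in the red bin and the tall stepped hub in the green bin. Set them down rather than dropping them in, and leave the two brass look-alikes standing where they are.

Things in the scene. Friction and masses are not known exactly. Their poses are not given: they have to be found in the camera images.
- disc_mid (a point): Wide round flange, bright aluminium: a thin round plate 76 mm in diameter and 12 mm thick with six dark bolt holes, shank in its middle. 62 mm tall, about 220 g, loose, upright (z up). This point: on its axis, half-way up (31 mm above its underside). The shank is round, 26 mm in diameter, bare from 12 mm above the underside to the top: grip it from above, about 10 mm below its top (21 mm above this point).
- square_mid (a point): Square flange, bright aluminium: a square plate 58 x 58 mm, 14 mm thick, with four dark bolt holes at its corners, a 40 mm round collar on it, then the shank. 62 mm tall, about 200 g, loose, upright (z up). This point: on its axis, half-way up (31 mm above its underside). The shank is round, 26 mm in diameter, bare from 26 mm above the underside to the top: grip it from above, about 10 mm below its top (21 mm above this point).
- dome_mid (a point): Domed cap, bright aluminium: a smooth round dome 60 mm in diameter at the foot and 33 mm high, no holes, shank on top. 66 mm tall, about 220 g, loose, upright (z up). This point: on its axis, half-way up (33 mm above its underside). The shank is round, 26 mm in diameter, bare from 33 mm above the underside to the top: grip it from above, about 10 mm below its top (23 mm above this point).
- tall_mid (a point): Tall stepped hub, bright aluminium: slim, in round steps of 44 mm and 36 mm diameter with dark grooves, shank on top. 80 mm tall, about 200 g, loose, upright (z up). This point: on its axis, half-way up (40 mm above its underside). The shank is round, 26 mm in diameter, bare from 46 mm above the underside to the top: grip it from above, about 10 mm below its top (30 mm above this point).
- brass_dome_mid (a point): Brass (yellow metal) look-alike of the domed cap, same shape and size (60 mm foot, 66 mm tall), about 600 g, loose. This point is on its axis half-way up. To be left where it stands.
- brass_tall_mid (a point): Brass (yellow metal) look-alike of the tall stepped hub, same shape and size (44 mm foot, 80 mm tall), about 600 g, loose. This point is on its axis half-way up. To be left where it stands.
- bin_blue: Shallow open blue stock bin, fixed to the bench: 104 x 104 mm outside, 96 x 96 mm inside, walls 4 mm thick and 28 mm high (front wall, towards its -x, 20 mm high, with a blank paper label), floor 4 mm thick. Origin at the centre of its underside; x and y along its sides, z up.
- bin_yellow: Shallow open yellow stock bin, fixed to the bench: 104 x 104 mm outside, 96 x 96 mm inside, walls 4 mm thick and 28 mm high (front wall, towards its -x, 20 mm high, with a blank paper label), floor 4 mm thick. Origin at the centre of its underside; x and y along its sides, z up.
- bin_red: Shallow open red stock bin, fixed to the bench: 104 x 104 mm outside, 96 x 96 mm inside, walls 4 mm thick and 28 mm high (front wall, towards its -x, 20 mm high, with a blank paper label), floor 4 mm thick. Origin at the centre of its underside; x and y along its sides, z up.
- bin_green: Shallow open green stock bin, fixed to the bench: 104 x 104 mm outside, 96 x 96 mm inside, walls 4 mm thick and 28 mm high (front wall, towards its -x, 20 mm high, with a blank paper label), floor 4 mm thick. Origin at the centre of its underside; x and y along its sides, z up.
There are look-alikes about, which are no part of the job. What is shaped like the part that bears tall_mid but orange, pink or purple is not meant.

How it is judged (in metres and radians):
At the end, for the whole second after the job is handed in: Each aluminium part stands in its own bin: axis within 48 mm of the bin centre along each side, underside within 5 mm of the bin floor, tilt under 0.12 rad, at rest, released; both brass parts within 20 mm of their starting places (x of disc_mid in the frame of bin_blue between -0.048 and 0.048 m and y of disc_mid in the frame of bin_blue between -0.048 and 0.048 m and z of disc_mid in the frame of bin_blue below 0.04 m and angle between each of disc_mid, square_mid, dome_mid, tall_mid's own z axis and vertical below 0.12 rad and linear speed of each of disc, square, dome, tall below 0.02 m/s and x of square_mid in the frame of bin_yellow between -0.048 and 0.048 m and y of square_mid in the frame of bin_yellow between -0.048 and 0.048 m and z of square_mid in the frame of bin_yellow below 0.04 m and x of dome_mid in the frame of bin_red between -0.048 and 0.048 m and y of dome_mid in the frame of bin_red between -0.048 and 0.048 m and z of dome_mid in the frame of bin_red below 0.042 m and x of tall_mid in the frame of bin_green between -0.048 and 0.048 m and y of tall_mid in the frame of bin_green between -0.048 and 0.048 m and z of tall_mid in the frame of bin_green below 0.049 m and distance of each of brass_dome_mid, brass_tall_mid from where it was at the start of the episode below 0.02 m); the robot touches nothing.
It fails at once if a brass look-alike is shifted by more than 20 mm or knocked over (distance of any of brass_dome_mid, brass_tall_mid from where it was at the start of the episode above 0.02 m).
It fails at once if an aluminium part is dropped (in free fall more than 30 mm above its rest height in a bin) ((height (world z) of disc_mid above 0.065 m and contact force between disc and anything else below 0.005 N) or (height (world z) of square_mid above 0.065 m and contact force between square and anything else below 0.005 N) or (height (world z) of dome_mid above 0.067 m and contact force between dome and anything else below 0.005 N) or (height (world z) of tall_mid above 0.074 m and contact force between tall and anything else below 0.005 N)).
It also fails if it takes over 93 s, if anything falls off the work surface, if the arm or the gripper's body presses on something with over 40 N, if the wrist force passes 120 N, or if a joint passes its speed limit or range.

ROBOT

A 6-joint arm with a two-finger parallel gripper is mounted at the origin on the work surface. World frame = base frame: x ahead of the robot, y to its left, z up, the work surface at z = 0. Lengths are in mm, angles in rad, forces in N, time in s.
With the tool pointing down it reaches from about 300 to 775 mm from the base axis. Payload 14.6 kg.
Tool frame: the origin (TCP) lies on the front face of the gripper's body, between the roots of the fingers; the fingertips stand 97 mm ahead of it and the grasp point (between the pads) lies 78 mm ahead of it; z points along the fingers, y is the direction in which the jaws open and shut (so a half turn about z gives the same grasp; the last joint's range is limited). The gripper opens to 94 mm and grips with 3 to 60 N. Pads are 16 mm wide; open, the fingers measure 119 mm over their backs; the gripper's body (75 mm by 177 mm) begins 78 mm behind the grasp point.
Start: joints at [1.143, 0.3, 1.521, -0, 1.321, -0.067], TCP at [194.16, 514.579, 302.646] pointing down, gripper open.
Joint ranges: [-3.03, 3.03], [-0.79, 2.21], [0.23, 2.52], [-1.04, 4.18], [0, 3.07], [-2.55, 2.55]. Speed limits (rad/s): [2.22, 2.22, 2.57, 3.14, 3.14, 3.14].

INTERFACE

Orientations are given as [roll, pitch, yaw] about the fixed x, y, z axes, in that order (R = Rz(yaw) Ry(pitch) Rx(roll)).
In Python, from cell import manip, eyes, finder gives the robot as it stands.
- The arm moves only by the tool drive_tool, never from a script. Its argument "rows" is a list of rows, each an object with "offset": the shift along the tool's x, y, z in mm, a list of three; "spin": the turn about the tool's z in degrees; "jaw": the finger opening in mm, from 0 to 94. In form: [{"offset": [dx, dy, dz], "spin": spin, "jaw": jaw}, ...]. A call has 1 to 20 rows; each row shifts and turns the commanded pose from where the row before left it, along the tool's axes as they then stand; what a row does not reach is not made up. A row lasts 1/10 s, in which the tool goes at most 50 mm and 8.59 degrees, less where a joint would pass 70% of its speed; a pose out of reach is approached as far as the arm can. A call is refused whole if a number of a shift passes 50 or a number of a turn 8.59, either way. A call with a gripper value outside its range is refused whole. The fingers move at their own pace and stop on an object; "force" is the grip in N (left out, the last holds). Time passes only in rows, so rows that do not move let the fingers close. It gives the time, the measured TCP pose, the force and the opening at its end, in the units of the state.
- manip.read_state(): the state, without advancing time (a new reading comes with each control period).
- eyes.camera(name): name is "scene" or "top" or "wrist"; returns a dict with "color" (480x640x3 uint8, blue, green, red), "depth" (480x640 float32, mm along the optical axis (not along the pixel's ray), 0 where there is no reading), "vfov" (degrees; the focal length in pixels is half the picture's height over the tangent of half this angle, whatever the lens; pixels are square), "cx", "cy" (the principal point, pixels), "rvec" (rotation vector, rad) and "tvec" (3), from world to camera coordinates, as OpenCV has them. Camera axes: x right, y down, z forward; pixel columns grow to the right and rows downward; lengths in mm; the calibration is good to about 2 mm. A picture is of the moment at which its call begins.
- manip.sign_off(): hands the job in, once; it reports no verdict.
Trained networks look in the newest picture that a camera, given by its name, has taken for a name from the list of things; names that differ only in an ending like _2 or _b are one class to them, and where a whole thing is asked for, a point or a joint stands for the part that bears it (a point fixed in the world has none). Each returns a list of dicts, best first, with "p" (0 to 1); they miss things now and then, are a little off and sometimes report something else, mostly with a low value. They report only what shows in the picture. A call takes as long as a camera call. They do not tell look-alikes from the thing itself.
- finder.find_in(camera, target): "uv" ([column, row] in pixels, amid what is visible of it).
The state is a dict: "clock": time; "joints": joint angles; "qd": joint speeds; "effort": joint torques, N m; "eef_pos": TCP position; "eef_rot": TCP orientation; "wrist_force": force on the tool from outside, world axes, zero at the start; "moment": the same for the moment, N m; "finger_gap": finger opening in mm.
Only numpy, scipy, OpenCV 4.12 (cv2) and the standard library are available. Lean on these libraries where they do the work, as an engineer would, in place of code of your own. Each camera call takes 0.05 s, during which the arm holds its last target. There are 200 camera calls.

## Working session

There is one attempt and no reset: what is moved stays moved. The work goes in short steps, Python scripts to look and compute and a tool call to move; the robot and the scene stay as the last step left them, time stands still between calls to the robot, and variables do not carry over. Pictures are saved under pics/ and viewed, about 12 in all and at most 16, crops included, and the job is handed in when it is done.

Besides the shell and the picture viewer there is one more tool, called after ">>>" as a command line: name --argument value ..., lists and objects as JSON in quotes. drive_tool: Moves the arm, as the interface text tells. Its arguments: {"type":"object","properties":{"rows":{"type":"array","items":{"type":"object","properties":{"offset":{"type":"array","items":{"type":"number"}},"spin":{"type":"number"},"jaw":{"type":"number"}}}},"force":{"type":"number"}},"required":["rows"]}

```bash
mkdir -p pics
cat > h.py <<'E'
from cell import manip, eyes, finder
import numpy as np, cv2
def cam(n):
    c=eyes.camera(n); c['R']=cv2.Rodrigues(np.array(c['rvec'],float))[0]; c['t']=np.array(c['tvec'],float).ravel()
    c['f']=240/np.tan(np.radians(c['vfov'])/2); return c
def cloud(c):
    v,u=np.mgrid[:480,:640]; d=c['depth'].astype(float)
    P=np.stack([(u-c['cx'])/c['f']*d,(v-c['cy'])/c['f']*d,d],-1)
    W=(P-c['t'])@c['R']; W[d==0]=np.nan; return W
E
python3 - <<'E'
from h import *
for n in('top','scene'):
    c=cam(n); cv2.imwrite(f'pics/{n}0.png',c['color'])
    W=cloud(c); np.savez(f'{n}0.npz',W=W,color=c['color'])
    print(n,c['f'],(-c['R'].T@c['t']).round(), np.isnan(W[...,0]).mean())
    if n=='top':
        for k in ['disc_mid','square_mid','dome_mid','tall_mid','brass_dome_mid','brass_tall_mid','bin_blue','bin_yellow','bin_red','bin_green']:
            print(k,[(np.round(r['uv']).tolist(),round(r['p'],2),W[int(r['uv'][1]),int(r['uv'][0])].round().tolist()) for r in finder.find_in(n,k)])
print(manip.read_state())
E
```

```text
top 613.7237384229719 [ 402.   -5. 1027.] 0.004052734375
disc_mid []
square_mid [([495.0, 262.0], 0.9, [456.0, -293.0, 49.0]), ([198.0, 242.0], 0.6, [476.0, 179.0, 63.0]), ([360.0, 161.0], 0.59, [624.0, -80.0, 0.0])]
dome_mid [([128.0, 242.0], 0.69, [472.0, 288.0, 66.0])]
tall_mid [([292.0, 300.0], 0.97, [389.0, 27.0, 79.0]), ([389.0, 314.0], 0.95, [369.0, -121.0, 79.0]), ([431.0, 342.0], 0.86, [328.0, -189.0, 70.0]), ([345.0, 248.0], 0.79, [471.0, -53.0, 82.0]), ([348.0, 296.0], 0.72, [396.0, -59.0, 78.0])]
brass_dome_mid [([276.0, 246.0], 0.92, [471.0, 56.0, 69.0]), ([495.0, 264.0], 0.55, [453.0, -294.0, 44.0])]
brass_tall_mid [([425.0, 268.0], 0.82, [443.0, -176.0, 80.0]), ([201.0, 242.0], 0.17, [476.0, 178.0, 45.0])]
bin_blue [([156.0, 163.0], 0.87, [611.0, 266.0, 6.0])]
bin_yellow [([253.0, 166.0], 0.73, [610.0, 102.0, 5.0])]
bin_red [([254.0, 164.0], 0.46, [615.0, 99.0, 6.0])]
bin_green [([475.0, 159.0], 0.6, [631.0, -274.0, 4.0])]
scene 535.3479724882402 [1023. -403.  723.] 0.003984375
{'clock': 0.6, 'joints': array([ 1.14342286e+00,  2.99916084e-01,  1.52103359e+00, -9.17623155e-06,
        1.32067765e+00, -6.66092858e-02]), 'qd': array([-5.48160451e-05, -3.50593821e-04,  7.12351795e-04,  1.86860226e-03,
        8.34841511e-04,  1.57985282e-04]), 'effort': array([-3.78068526e-04, -5.31474102e+01, -3.52833188e+01,  7.08823255e-02,
        2.11121020e-02, -6.96644679e-05]), 'eef_pos': array([194.14692452, 514.57810594, 302.62253083]), 'eef_rot': array([-3.14155747e+00,  6.56314435e-06,  2.78083075e+00]), 'wrist_force': array([ 0.67929483, -0.51330137, -0.19922466]), 'moment': array([-0.01574647,  0.00249483, -0.05855668]), 'finger_gap': 94.42927975147595}
```

View pics/top0.png

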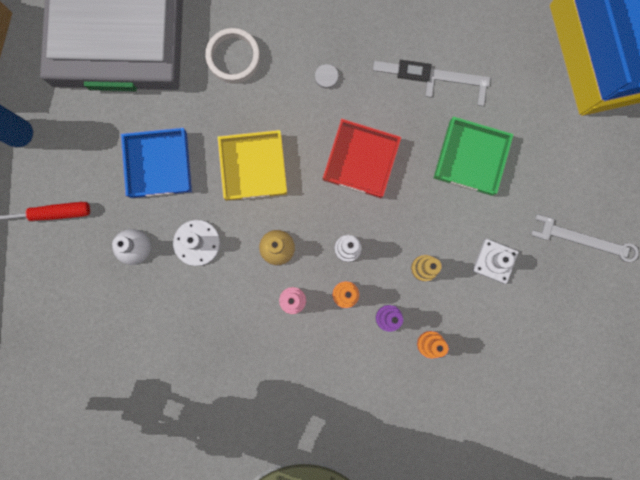

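View pics/scene0.png

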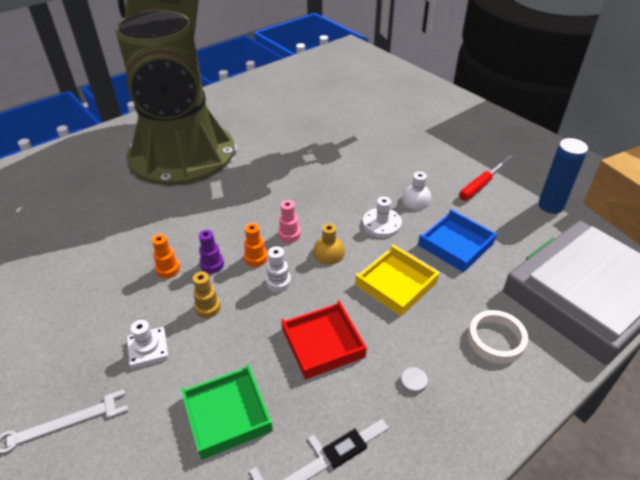

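The top view shows the aluminium parts by their shank tops: dome (122,243), disc (190,240), tall hub (348,242) and square flange (505,258). The brass parts are at (277,247) and (432,265). The bins run blue, yellow, red, green along row ~160. The pink, orange and purple hubs are decoys.

Run:
```python
import numpy as np,cv2
S={n:np.load(n+'0.npz') for n in('top','scene')}
seed=dict(dome=((472,294),66),disc=((478,188),62),tall=((471,-53),80),square=((456,-300),62),bdome=((471,58),66),btall=((443,-180),80))
for k,((x,y),h) in seed.items():
    out=[]
    for n in S:
        W=S[n]['W']; m=(abs(W[...,2]-h)<5)&(np.hypot(W[...,0]-x,W[...,1]-y)<28)
        P=W[m]
        if len(P)<5: out.append((n,len(P)));continue
        (cx,cy),r=cv2.minEnclosingCircle(P[:,:2].astype(np.float32)); out.append((n,len(P),round(cx),round(cy),round(r),P.mean(0).round(1).tolist()))
    print(k,out)
W=S['top']['W'];hsv=cv2.cvtColor(S['top']['color'],cv2.COLOR_BGR2HSV);H=hsv[...,0].astype(int)
for k,h,(u,v) in(('blue',110,(156,163)),('yellow',26,(253,165)),('red',0,(362,158)),('green',65,(474,156))):
    m=(np.minimum(abs(H-h),180-abs(H-h))<12)&(hsv[...,1]>120)
    m[:v-50]=0;m[v+50:]=0;m[:,:u-50]=0;m[:,u+50:]=0
    F=W[m&(abs(W[...,2]-4)<5)];R=W[m&(W[...,2]>14)&(W[...,2]<36)]
    a=cv2.minAreaRect(R[:,:2].astype(np.float32));b=cv2.minAreaRect(F[:,:2].astype(np.float32))
    print(k,'rim',np.round(np.r_[a[0],a[1],a[2]]),'floor',np.round(np.r_[b[0],b[1],b[2]]),F.mean(0).round(1))
```

```text
dome [('top', 217, 469, 299, 13, [468.7, 298.7, 66.2]), ('scene', 103, 473, 298, 15, [471.9, 295.0, 65.9])]
disc [('top', 211, 478, 191, 13, [477.5, 190.7, 62.0]), ('scene', 117, 480, 188, 15, [481.0, 187.3, 61.8])]
tall [('top', 211, 474, -60, 13, [473.9, -60.2, 80.0]), ('scene', 152, 475, -64, 15, [477.1, -63.5, 79.6])]
square [('top', 208, 459, -306, 13, [458.2, -305.6, 61.9]), ('scene', 208, 460, -308, 13, [461.3, -308.6, 61.5])]
bdome [('top', 205, 473, 58, 13, [473.2, 57.3, 66.1]), ('scene', 136, 475, 56, 13, [476.0, 54.4, 65.6])]
btall [('top', 222, 445, -188, 13, [444.5, -188.2, 80.0]), ('scene', 172, 447, -191, 14, [447.5, -191.2, 79.3])]
blue rim [609. 261. 105. 104.   7.] floor [608. 260. 101. 102.   7.] [610.6 264.5   4.2]
yellow rim [609. 101. 105. 103.   8.] floor [612. 101. 112. 103.   7.] [610.4 102.    4.1]
red rim [625. -80. 103. 105.  74.] floor [626. -84. 102. 108.  74.] [626.6 -81.    3.9]
green rim [ 633. -267.  105.  105.   74.] floor [ 635. -269.   94.   94.   75.] [ 635.  -270.2    3.7]
```

>>> drive_tool --rows '[{"offset": [0, 0, 0], "spin": -6.9, "jaw": 60}, {"offset": [0, 0, 0], "spin": -6.9, "jaw": 60}, {"offset": [0, 0, 0], "spin": -6.9, "jaw": 60}, {"offset": [-23, -18, 0], "spin": 0, "jaw": 60}, {"offset": [-23, -18, 0], "spin": 0, "jaw": 60}, {"offset": [-23, -18, 0], "spin": 0, "jaw": 60}, {"offset": [-23, -18, 0], "spin": 0, "jaw": 60}, {"offset": [-23, -18, 0], "spin": 0, "jaw": 60}, {"offset": [-23, -18, 0], "spin": 0, "jaw": 60}, {"offset": [-23, -18, 0], "spin": 0, "jaw": 60}, {"offset": [-23, -18, 0], "spin": 0, "jaw": 60}, {"offset": [-23, -18, 0], "spin": 0, "jaw": 60}, {"offset": [-23, -18, 0], "spin": 0, "jaw": 60}, {"offset": [-23, -18, 0], "spin": 0, "jaw": 60}, {"offset": [-23, -18, 0], "spin": 0, "jaw": 60}, {"offset": [0, 0, 0], "spin": 0, "jaw": 60}, {"offset": [0, 0, 0], "spin": 0, "jaw": 60}]' --force 25

```text
clock: 2.3
eef_pos: [470.3, 298.6, 302.5]
eef_rot: [-3.142, -0.0, 3.141]
wrist_force: [0.3, -0.3, 0.1]
finger_gap: 60.2
```

Run:
```python
from h import *
c=cam('wrist');W=cloud(c);cv2.imwrite('pics/w1.png',c['color'])
for x,y,h in((470,298,66),(478,189,62)):
    P=W[(abs(W[...,2]-h)<5)&(np.hypot(W[...,0]-x,W[...,1]-y)<28)]
    print(len(P), P[:,:3].mean(0) if len(P) else '', cv2.minEnclosingCircle(P[:,:2].astype(np.float32)) if len(P) else '')
```

```text
691 [470.67927338 297.71791423  66.64196577] ((471.0450439453125, 297.89862060546875), 12.939447402954102)
699 [479.34720635 190.51413807  62.44287521] ((479.8160705566406, 189.65957641601562), 13.04835319519043)
```

>>> drive_tool --rows '[{"offset": [0, 0, 28], "spin": 0, "jaw": 60}, {"offset": [0, 0, 28], "spin": 0, "jaw": 60}, {"offset": [0, 0, 28], "spin": 0, "jaw": 60}, {"offset": [0, 0, 28], "spin": 0, "jaw": 60}, {"offset": [0, 0, 28], "spin": 0, "jaw": 60}, {"offset": [0, 0, 14], "spin": 0, "jaw": 60}, {"offset": [0, 0, 14], "spin": 0, "jaw": 60}, {"offset": [0, 0, 0], "spin": 0, "jaw": 60}, {"offset": [0, 0, 0], "spin": 0, "jaw": 15}, {"offset": [0, 0, 0], "spin": 0, "jaw": 15}, {"offset": [0, 0, 0], "spin": 0, "jaw": 15}, {"offset": [0, 0, 0], "spin": 0, "jaw": 15}, {"offset": [0, 0, 0], "spin": 0, "jaw": 15}, {"offset": [0, 0, 0], "spin": 0, "jaw": 15}]'

```text
clock: 3.75
eef_pos: [470.4, 298.7, 135.0]
eef_rot: [3.141, 0.0, -3.141]
wrist_force: [-0.8, -2.0, 2.9]
finger_gap: 25.5
```

>>> drive_tool --rows '[{"offset": [0, 0, -8], "jaw": 15}, {"offset": [0, 0, -16], "jaw": 15}, {"offset": [0, 0, -24], "jaw": 15}, {"offset": [0, 0, -24], "jaw": 15}, {"offset": [0, 0, -24], "jaw": 15}, {"offset": [0, 0, -16], "jaw": 15}, {"offset": [0, 0, -8], "jaw": 15}, {"offset": [-5, -10, 0], "jaw": 15}, {"offset": [-10, -20, 0], "jaw": 15}, {"offset": [-14, -34, 0], "jaw": 15}, {"offset": [-14, -34, 0], "jaw": 15}, {"offset": [-14, -34, 0], "jaw": 15}, {"offset": [-14, -35, 0], "jaw": 15}, {"offset": [-14, -35, 0], "jaw": 15}, {"offset": [-14, -35, 0], "jaw": 15}, {"offset": [-14, -35, 0], "jaw": 15}, {"offset": [-14, -35, 0], "jaw": 15}, {"offset": [-14, -35, 0], "jaw": 15}, {"offset": [-9, -25, 0], "jaw": 15}, {"offset": [-5, -12, 0], "jaw": 15}]'

```text
validation failed for argument at $.ro...
```

>>> drive_tool --rows '[{"offset": [0, 0, 0], "jaw": 15}, {"offset": [0, 0, 0], "jaw": 15}]'

```text
validation failed for argument at $.ro...
```

Spin is a required field.

>>> drive_tool --rows '[{"offset": [0, 0, -8], "spin": 0, "jaw": 15}, {"offset": [0, 0, -16], "spin": 0, "jaw": 15}, {"offset": [0, 0, -24], "spin": 0, "jaw": 15}, {"offset": [0, 0, -24], "spin": 0, "jaw": 15}, {"offset": [0, 0, -24], "spin": 0, "jaw": 15}, {"offset": [0, 0, -16], "spin": 0, "jaw": 15}, {"offset": [0, 0, -8], "spin": 0, "jaw": 15}, {"offset": [-5, -10, 0], "spin": 0, "jaw": 15}, {"offset": [-10, -20, 0], "spin": 0, "jaw": 15}, {"offset": [-14, -34, 0], "spin": 0, "jaw": 15}, {"offset": [-14, -34, 0], "spin": 0, "jaw": 15}, {"offset": [-14, -34, 0], "spin": 0, "jaw": 15}, {"offset": [-14, -35, 0], "spin": 0, "jaw": 15}, {"offset": [-14, -35, 0], "spin": 0, "jaw": 15}, {"offset": [-14, -35, 0], "spin": 0, "jaw": 15}, {"offset": [-14, -35, 0], "spin": 0, "jaw": 15}, {"offset": [-14, -35, 0], "spin": 0, "jaw": 15}, {"offset": [-14, -35, 0], "spin": 0, "jaw": 15}, {"offset": [-9, -25, 0], "spin": 0, "jaw": 15}, {"offset": [-5, -12, 0], "spin": 0, "jaw": 15}]'

```text
clock: 5.75
eef_pos: [625.4, -83.0, 253.1]
eef_rot: [3.141, -0.002, 3.14]
wrist_force: [0.2, 0.2, -2.6]
finger_gap: 25.9
```

>>> drive_tool --rows '[{"offset": [0, 2, 8], "spin": 0, "jaw": 15}, {"offset": [0, 0, 20], "spin": 0, "jaw": 15}, {"offset": [0, 0, 24], "spin": 0, "jaw": 15}, {"offset": [0, 0, 24], "spin": 0, "jaw": 15}, {"offset": [0, 0, 18], "spin": 0, "jaw": 15}, {"offset": [0, 0, 8], "spin": 0, "jaw": 15}, {"offset": [0, 0, 6], "spin": 0, "jaw": 15}, {"offset": [0, 0, 4], "spin": 0, "jaw": 15}, {"offset": [0, 0, 2], "spin": 0, "jaw": 15}, {"offset": [0, 0, 0], "spin": 0, "jaw": 15}, {"offset": [0, 0, 0], "spin": 0, "jaw": 15}]'

```text
clock: 6.85
eef_pos: [625.6, -78.2, 141.2]
eef_rot: [-3.141, 0.001, -3.141]
wrist_force: [-0.1, -0.2, -2.5]
finger_gap: 25.4
```

>>> drive_tool --rows '[{"offset": [0, 0, 1], "spin": 0, "jaw": 15}, {"offset": [0, 0, 1], "spin": 0, "jaw": 15}, {"offset": [0, 0, 0], "spin": 0, "jaw": 15}, {"offset": [0, 0, 0], "spin": 0, "jaw": 60}, {"offset": [0, 0, 0], "spin": 0, "jaw": 60}, {"offset": [0, 0, 0], "spin": 0, "jaw": 60}, {"offset": [0, 0, 0], "spin": 0, "jaw": 60}]'

```text
clock: 7.55
eef_pos: [625.5, -78.2, 138.7]
eef_rot: [3.142, 0.0, -3.141]
wrist_force: [-0.3, 0.5, 0.3]
finger_gap: 53.9
```

>>> drive_tool --rows '[{"offset": [0, 0, -15], "spin": 0, "jaw": 60}, {"offset": [0, 0, -30], "spin": 0, "jaw": 60}, {"offset": [0, 0, -30], "spin": 0, "jaw": 60}, {"offset": [0, 0, -30], "spin": 0, "jaw": 60}, {"offset": [5, 8, -15], "spin": 0, "jaw": 60}, {"offset": [10, 20, 0], "spin": 0, "jaw": 60}, {"offset": [17, 30, 0], "spin": 0, "jaw": 60}, {"offset": [17, 30, 0], "spin": 0, "jaw": 60}, {"offset": [17, 30, 0], "spin": 0, "jaw": 60}, {"offset": [17, 30, 0], "spin": 0, "jaw": 60}, {"offset": [17, 30, 0], "spin": 0, "jaw": 60}, {"offset": [16, 30, 0], "spin": 0, "jaw": 60}, {"offset": [15, 30, 0], "spin": 0, "jaw": 60}, {"offset": [11, 20, 0], "spin": 0, "jaw": 60}, {"offset": [5, 10, 0], "spin": 0, "jaw": 60}, {"offset": [0, 0, 0], "spin": 0, "jaw": 60}, {"offset": [0, 0, 0], "spin": 0, "jaw": 60}]'

```text
clock: 9.25
eef_pos: [478.5, 189.3, 258.7]
eef_rot: [-3.141, 0.0, -3.141]
wrist_force: [-0.4, -1.7, 0.1]
finger_gap: 59.8
```

>>> drive_tool --rows '[{"offset": [-1, 0, 10], "spin": 0, "jaw": 60}, {"offset": [0, 0, 28], "spin": 0, "jaw": 60}, {"offset": [0, 0, 28], "spin": 0, "jaw": 60}, {"offset": [0, 0, 28], "spin": 0, "jaw": 60}, {"offset": [0, 0, 20], "spin": 0, "jaw": 60}, {"offset": [0, 0, 14], "spin": 0, "jaw": 60}, {"offset": [0, 0, 0], "spin": 0, "jaw": 60}, {"offset": [0, 0, 0], "spin": 0, "jaw": 15}, {"offset": [0, 0, 0], "spin": 0, "jaw": 15}, {"offset": [0, 0, 0], "spin": 0, "jaw": 15}, {"offset": [0, 0, 0], "spin": 0, "jaw": 15}, {"offset": [0, 0, 0], "spin": 0, "jaw": 15}, {"offset": [0, 0, 0], "spin": 0, "jaw": 15}]'

```text
clock: 10.55
eef_pos: [479.4, 189.8, 131.0]
eef_rot: [3.141, 0.001, -3.141]
wrist_force: [-1.7, -0.1, 5.2]
finger_gap: 25.4
```

>>> drive_tool --rows '[{"offset": [0, 0, -10], "spin": 0, "jaw": 15}, {"offset": [0, 0, -20], "spin": 0, "jaw": 15}, {"offset": [0, 0, -20], "spin": 0, "jaw": 15}, {"offset": [0, 0, -20], "spin": 0, "jaw": 15}, {"offset": [0, 0, -10], "spin": 0, "jaw": 15}, {"offset": [-8, 4, 0], "spin": 0, "jaw": 15}, {"offset": [-16, 9, 0], "spin": 0, "jaw": 15}, {"offset": [-22, 12, 0], "spin": 0, "jaw": 15}, {"offset": [-22, 12, 0], "spin": 0, "jaw": 15}, {"offset": [-22, 12, 0], "spin": 0, "jaw": 15}, {"offset": [-20, 11, 0], "spin": 0, "jaw": 15}, {"offset": [-13, 8, 0], "spin": 0, "jaw": 15}, {"offset": [-7, 4, 0], "spin": 0, "jaw": 15}, {"offset": [0, 0, 0], "spin": 0, "jaw": 15}, {"offset": [0, 0, 0], "spin": 0, "jaw": 15}]'

```text
clock: 12.05
eef_pos: [608.9, 261.6, 209.9]
eef_rot: [-3.141, -0.001, -3.141]
wrist_force: [-0.3, -0.6, -1.6]
finger_gap: 25.7
```

>>> drive_tool --rows '[{"offset": [0, 0, 8], "spin": 0, "jaw": 15}, {"offset": [0, 0, 18], "spin": 0, "jaw": 15}, {"offset": [0, 0, 18], "spin": 0, "jaw": 15}, {"offset": [0, 0, 12], "spin": 0, "jaw": 15}, {"offset": [0, 0, 8], "spin": 0, "jaw": 15}, {"offset": [0, 0, 5], "spin": 0, "jaw": 15}, {"offset": [0, 0, 3], "spin": 0, "jaw": 15}, {"offset": [0, 0, 1], "spin": 0, "jaw": 15}, {"offset": [0, 0, 1], "spin": 0, "jaw": 15}, {"offset": [0, 0, 1], "spin": 0, "jaw": 15}, {"offset": [0, 0, 0], "spin": 0, "jaw": 15}, {"offset": [0, 0, 0], "spin": 0, "jaw": 15}]'

```text
clock: 13.25
eef_pos: [609.3, 261.8, 135.8]
eef_rot: [3.142, 0.0, -3.141]
wrist_force: [1.0, -0.5, -1.6]
finger_gap: 25.7
```

>>> drive_tool --rows '[{"offset": [0, 0, 1], "spin": 0, "jaw": 15}, {"offset": [0, 0, 0.5], "spin": 0, "jaw": 15}, {"offset": [0, 0, 0], "spin": 0, "jaw": 60}, {"offset": [0, 0, 0], "spin": 0, "jaw": 60}, {"offset": [0, 0, 0], "spin": 0, "jaw": 60}, {"offset": [0, 0, 0], "spin": 0, "jaw": 60}, {"offset": [0, 0, -10], "spin": 0, "jaw": 60}, {"offset": [0, 0, -30], "spin": 0, "jaw": 60}, {"offset": [0, 0, -40], "spin": 0, "jaw": 60}, {"offset": [0, 0, -40], "spin": 0, "jaw": 60}]'

```text
clock: 14.25
eef_pos: [609.1, 261.7, 256.2]
eef_rot: [-3.142, -0.0, -3.141]
wrist_force: [-0.8, 0.5, -0.4]
finger_gap: 60.1
```

>>> drive_tool --rows '[{"offset": [5, -10, 0], "spin": 0, "jaw": 60}, {"offset": [9, -23, 0], "spin": 0, "jaw": 60}, {"offset": [12, -30, 0], "spin": 0, "jaw": 60}, {"offset": [12, -30, 0], "spin": 0, "jaw": 60}, {"offset": [12, -30, 0], "spin": 0, "jaw": 60}, {"offset": [12, -30, 0], "spin": 0, "jaw": 60}, {"offset": [12, -30, 0], "spin": 0, "jaw": 60}, {"offset": [12, -30, 0], "spin": 0, "jaw": 60}, {"offset": [12, -30, 0], "spin": 0, "jaw": 60}, {"offset": [12, -30, 0], "spin": 0, "jaw": 60}, {"offset": [12, -25, 0], "spin": 0, "jaw": 60}, {"offset": [8, -17, 0], "spin": 0, "jaw": 60}, {"offset": [4, -8, 0], "spin": 0, "jaw": 60}, {"offset": [0, 0, 0], "spin": 0, "jaw": 60}, {"offset": [0, 0, 0], "spin": 0, "jaw": 60}]'

```text
clock: 15.75
eef_pos: [475.7, -60.8, 254.5]
eef_rot: [3.142, 0.001, -3.141]
wrist_force: [-0.0, -0.4, 0.4]
finger_gap: 60.2
```

Run:
```python
from h import *
c=cam('top');W=cloud(c);cv2.imwrite('pics/top1.png',c['color'])
for k,x,y,h in(('disc',609,261,66),('dome',625,-79,70)):
    P=W[(abs(W[...,2]-h)<6)&(np.hypot(W[...,0]-x,W[...,1]-y)<28)]
    print(k,len(P), P.mean(0) if len(P) else '')
c=cam('wrist');W=cloud(c)
P=W[(abs(W[...,2]-80)<5)&(np.hypot(W[...,0]-474,W[...,1]+61)<28)]
print('tall',len(P),cv2.minEnclosingCircle(P[:,:2].astype(np.float32)),P[:,2].mean())
```

```text
disc 214 [606.98440773 262.30445808  65.89877658]
dome 212 [623.68210979 -76.94843236  69.71227951]
tall 1034 ((476.6018981933594, -62.1918830871582), 12.997095108032227) 80.62678023751711
```

>>> drive_tool --rows '[{"offset": [-1, -1, 10], "spin": 0, "jaw": 60}, {"offset": [0, 0, 26], "spin": 0, "jaw": 60}, {"offset": [0, 0, 26], "spin": 0, "jaw": 60}, {"offset": [0, 0, 22], "spin": 0, "jaw": 60}, {"offset": [0, 0, 14], "spin": 0, "jaw": 60}, {"offset": [0, 0, 8], "spin": 0, "jaw": 60}, {"offset": [0, 0, 0], "spin": 0, "jaw": 60}, {"offset": [0, 0, 0], "spin": 0, "jaw": 15}, {"offset": [0, 0, 0], "spin": 0, "jaw": 15}, {"offset": [0, 0, 0], "spin": 0, "jaw": 15}, {"offset": [0, 0, 0], "spin": 0, "jaw": 15}, {"offset": [0, 0, 0], "spin": 0, "jaw": 15}, {"offset": [0, 0, 0], "spin": 0, "jaw": 15}]'

```text
clock: 17.15
eef_pos: [476.5, -62.3, 148.4]
eef_rot: [-3.141, 0.0, -3.141]
wrist_force: [0.1, -1.0, 2.3]
finger_gap: 25.2
```

>>> drive_tool --rows '[{"offset": [0, 0, -10], "spin": 0, "jaw": 15}, {"offset": [0, 0, -25], "spin": 0, "jaw": 15}, {"offset": [0, 0, -30], "spin": 0, "jaw": 15}, {"offset": [0, 0, -25], "spin": 0, "jaw": 15}, {"offset": [0, 0, -10], "spin": 0, "jaw": 15}, {"offset": [-6, -8, 0], "spin": 0, "jaw": 15}, {"offset": [-14, -18, 0], "spin": 0, "jaw": 15}, {"offset": [-20, -26, 0], "spin": 0, "jaw": 15}, {"offset": [-20, -26, 0], "spin": 0, "jaw": 15}, {"offset": [-20, -26, 0], "spin": 0, "jaw": 15}, {"offset": [-20, -26, 0], "spin": 0, "jaw": 15}, {"offset": [-20, -26, 0], "spin": 0, "jaw": 15}, {"offset": [-18, -23, 0], "spin": 0, "jaw": 15}, {"offset": [-13, -18, 0], "spin": 0, "jaw": 15}, {"offset": [-6, -8, 0], "spin": 0, "jaw": 15}, {"offset": [0, 0, 0], "spin": 0, "jaw": 15}, {"offset": [0, 0, 0], "spin": 0, "jaw": 15}]'

```text
clock: 18.85
eef_pos: [633.2, -267.3, 246.4]
eef_rot: [3.141, -0.002, -3.141]
wrist_force: [-0.8, 0.4, -1.8]
finger_gap: 25.3
```

>>> drive_tool --rows '[{"offset": [0, 0, 10], "spin": 0, "jaw": 15}, {"offset": [0, 0, 22], "spin": 0, "jaw": 15}, {"offset": [0, 0, 22], "spin": 0, "jaw": 15}, {"offset": [0, 0, 18], "spin": 0, "jaw": 15}, {"offset": [0, 0, 10], "spin": 0, "jaw": 15}, {"offset": [0, 0, 6], "spin": 0, "jaw": 15}, {"offset": [0, 0, 3], "spin": 0, "jaw": 15}, {"offset": [0, 0, 1], "spin": 0, "jaw": 15}, {"offset": [0, 0, 1], "spin": 0, "jaw": 15}, {"offset": [0, 0, 1], "spin": 0, "jaw": 15}, {"offset": [0, 0, 0], "spin": 0, "jaw": 15}, {"offset": [0, 0, 0], "spin": 0, "jaw": 15}]'

```text
clock: 20.05
eef_pos: [633.6, -267.2, 154.4]
eef_rot: [-3.141, 0.0, -3.141]
wrist_force: [0.2, 0.1, -2.7]
finger_gap: 25.5
```

>>> drive_tool --rows '[{"offset": [0, 0, 1], "spin": 0, "jaw": 15}, {"offset": [0, 0, 1], "spin": 0, "jaw": 15}, {"offset": [0, 0, 0], "spin": 0, "jaw": 15}, {"offset": [0, 0, 0], "spin": 0, "jaw": 60}, {"offset": [0, 0, 0], "spin": 0, "jaw": 60}, {"offset": [0, 0, 0], "spin": 0, "jaw": 60}, {"offset": [0, 0, 0], "spin": 0, "jaw": 60}, {"offset": [0, 0, -10], "spin": 0, "jaw": 60}, {"offset": [0, 0, -30], "spin": 0, "jaw": 60}, {"offset": [0, 0, -40], "spin": 0, "jaw": 60}, {"offset": [0, 0, -25], "spin": 0, "jaw": 60}]'

```text
clock: 21.15
eef_pos: [633.8, -267.3, 261.1]
eef_rot: [-3.14, 0.003, -3.141]
wrist_force: [0.1, -0.8, 0.6]
finger_gap: 60.2
```

>>> drive_tool --rows '[{"offset": [10, -2, 0], "spin": 0, "jaw": 60}, {"offset": [22, -5, 0], "spin": 0, "jaw": 60}, {"offset": [28, -6, 0], "spin": 0, "jaw": 60}, {"offset": [28, -7, 0], "spin": 0, "jaw": 60}, {"offset": [28, -7, 0], "spin": 0, "jaw": 60}, {"offset": [28, -6, 0], "spin": 0, "jaw": 60}, {"offset": [20, -5, 0], "spin": 0, "jaw": 60}, {"offset": [9, -2, 0], "spin": 0, "jaw": 60}, {"offset": [0, 0, 0], "spin": 0, "jaw": 60}, {"offset": [0, 0, 0], "spin": 0, "jaw": 60}]'

```text
clock: 22.15
eef_pos: [461.2, -307.2, 257.5]
eef_rot: [-3.141, 0.001, -3.141]
wrist_force: [-0.4, 0.4, -0.1]
finger_gap: 60.4
```

Run:
```python
from h import *
c=cam('wrist');W=cloud(c);cv2.imwrite('pics/w2.png',c['color'])
P=W[(abs(W[...,2]-62)<5)&(np.hypot(W[...,0]-460,W[...,1]+307)<28)]
print(len(P),cv2.minEnclosingCircle(P[:,:2].astype(np.float32)),P[:,2].mean())
P=W[(abs(W[...,2]-14)<4)&(np.hypot(W[...,0]-460,W[...,1]+307)<50)]
print(len(P),cv2.minAreaRect(P[:,:2].astype(np.float32)))
```

```text
893 ((460.74365234375, -308.2422180175781), 12.955120086669922) 62.57267639693707
2440 ((460.765869140625, -308.12786865234375), (58.10026931762695, 58.17599868774414), 69.33554077148438)
```

>>> drive_tool --rows '[{"offset": [0, -1, 10], "spin": 0, "jaw": 60}, {"offset": [0, 0, 28], "spin": 0, "jaw": 60}, {"offset": [0, 0, 28], "spin": 0, "jaw": 60}, {"offset": [0, 0, 28], "spin": 0, "jaw": 60}, {"offset": [0, 0, 20], "spin": 0, "jaw": 60}, {"offset": [0, 0, 12], "spin": 0, "jaw": 60}, {"offset": [0, 0, 0], "spin": 0, "jaw": 60}, {"offset": [0, 0, 0], "spin": 0, "jaw": 15}, {"offset": [0, 0, 0], "spin": 0, "jaw": 15}, {"offset": [0, 0, 0], "spin": 0, "jaw": 15}, {"offset": [0, 0, 0], "spin": 0, "jaw": 15}, {"offset": [0, 0, 0], "spin": 0, "jaw": 15}, {"offset": [0, 0, 0], "spin": 0, "jaw": 15}]'

```text
clock: 23.5
eef_pos: [460.7, -308.3, 131.6]
eef_rot: [-3.141, 0.0, -3.141]
wrist_force: [0.7, 0.9, 4.5]
finger_gap: 25.5
```

>>> drive_tool --rows '[{"offset": [0, 0, -10], "spin": 0, "jaw": 15}, {"offset": [0, 0, -25], "spin": 0, "jaw": 15}, {"offset": [0, 0, -30], "spin": 0, "jaw": 15}, {"offset": [0, 0, -30], "spin": 0, "jaw": 15}, {"offset": [0, 0, -25], "spin": 0, "jaw": 15}, {"offset": [-4, 11, 0], "spin": 0, "jaw": 15}, {"offset": [-8, 24, 0], "spin": 0, "jaw": 15}, {"offset": [-12, 33, 0], "spin": 0, "jaw": 15}, {"offset": [-12, 33, 0], "spin": 0, "jaw": 15}, {"offset": [-12, 33, 0], "spin": 0, "jaw": 15}, {"offset": [-12, 33, 0], "spin": 0, "jaw": 15}, {"offset": [-12, 33, 0], "spin": 0, "jaw": 15}, {"offset": [-12, 33, 0], "spin": 0, "jaw": 15}, {"offset": [-12, 33, 0], "spin": 0, "jaw": 15}, {"offset": [-12, 33, 0], "spin": 0, "jaw": 15}, {"offset": [-12, 33, 0], "spin": 0, "jaw": 15}, {"offset": [-12, 33, 0], "spin": 0, "jaw": 15}, {"offset": [-10, 29, 0], "spin": 0, "jaw": 15}, {"offset": [-6, 15, 0], "spin": 0, "jaw": 15}]'

```text
clock: 25.4
eef_pos: [608.1, 103.5, 249.7]
eef_rot: [3.142, -0.002, -3.139]
wrist_force: [0.3, -1.9, -1.6]
finger_gap: 25.6
```

>>> drive_tool --rows '[{"offset": [0, 0, 0], "spin": -7, "jaw": 15}, {"offset": [0, 0, 0], "spin": -7, "jaw": 15}, {"offset": [0, 0, 0], "spin": -7, "jaw": 15}, {"offset": [0, 0, 0], "spin": -7, "jaw": 15}, {"offset": [0, 0, 0], "spin": 0, "jaw": 15}, {"offset": [0, 0, 0], "spin": 0, "jaw": 15}]'

```text
clock: 26.0
eef_pos: [608.2, 100.6, 250.6]
eef_rot: [3.141, -0.001, -2.656]
wrist_force: [1.2, 0.1, -1.9]
finger_gap: 25.6
```

Set-down TCP height is about 135.6 mm, so go down 115.

>>> drive_tool --rows '[{"offset": [0, 0, 10], "spin": 0, "jaw": 15}, {"offset": [0, 0, 24], "spin": 0, "jaw": 15}, {"offset": [0, 0, 28], "spin": 0, "jaw": 15}, {"offset": [0, 0, 24], "spin": 0, "jaw": 15}, {"offset": [0, 0, 12], "spin": 0, "jaw": 15}, {"offset": [0, 0, 8], "spin": 0, "jaw": 15}, {"offset": [0, 0, 4], "spin": 0, "jaw": 15}, {"offset": [0, 0, 2], "spin": 0, "jaw": 15}, {"offset": [0, 0, 1], "spin": 0, "jaw": 15}, {"offset": [0, 0, 1], "spin": 0, "jaw": 15}, {"offset": [0, 0, 0], "spin": 0, "jaw": 15}, {"offset": [0, 0, 0], "spin": 0, "jaw": 15}]'

```text
clock: 27.2
eef_pos: [608.4, 100.8, 137.4]
eef_rot: [-3.141, 0.0, -2.653]
wrist_force: [-0.0, -0.6, -2.1]
finger_gap: 25.4
```

>>> drive_tool --rows '[{"offset": [0, 0, 1], "spin": 0, "jaw": 15}, {"offset": [0, 0, 1], "spin": 0, "jaw": 15}, {"offset": [0, 0, 0], "spin": 0, "jaw": 15}, {"offset": [0, 0, 0], "spin": 0, "jaw": 60}, {"offset": [0, 0, 0], "spin": 0, "jaw": 60}, {"offset": [0, 0, 0], "spin": 0, "jaw": 60}, {"offset": [0, 0, 0], "spin": 0, "jaw": 60}, {"offset": [0, 0, -10], "spin": 0, "jaw": 60}, {"offset": [0, 0, -30], "spin": 0, "jaw": 60}, {"offset": [0, 0, -40], "spin": 0, "jaw": 60}, {"offset": [0, 0, -40], "spin": 0, "jaw": 60}, {"offset": [20, 0, -20], "spin": 0, "jaw": 60}, {"offset": [40, 0, -20], "spin": 0, "jaw": 60}, {"offset": [40, 0, 0], "spin": 0, "jaw": 60}, {"offset": [40, 0, 0], "spin": 0, "jaw": 60}, {"offset": [40, 0, 0], "spin": 0, "jaw": 60}, {"offset": [20, 0, 0], "spin": 0, "jaw": 60}, {"offset": [0, 0, 0], "spin": 0, "jaw": 60}, {"offset": [0, 0, 0], "spin": 0, "jaw": 60}]'

```text
clock: 29.1
eef_pos: [432.2, 6.8, 296.0]
eef_rot: [-3.141, 0.001, -2.653]
wrist_force: [0.5, -0.2, 1.0]
finger_gap: 60.0
```

Run:
```python
from h import *
cs={n:cam(n) for n in('top','scene')}
for n,c in cs.items():
    W=cloud(c);cv2.imwrite(f'pics/{n}2.png',c['color'])
    for k,x,y,h in(('disc',609,261,66),('dome',625,-79,70),('tall',633,-267,84),('square',608,101,66),('bdome',473,57,66),('btall',445,-188,80)):
        P=W[(abs(W[...,2]-h)<6)&(np.hypot(W[...,0]-x,W[...,1]-y)<28)]
        print(n,k,len(P), P.mean(0).round(1) if len(P) else '')
```

```text
top disc 213 [606.9 262.3  66.3]
top dome 212 [623.6 -76.9  69.8]
top tall 219 [ 630.9 -264.6   83.6]
top square 208 [605.6 101.8  66. ]
top bdome 0 
top btall 224 [ 444.4 -188.1   80. ]
scene disc 136 [610.4 258.7  65.3]
scene dome 207 [627.1 -80.4  69.4]
scene tall 287 [ 634.1 -268.1   83.3]
scene square 159 [609.1  97.9  65.5]
scene bdome 138 [476.3  54.1  65.7]
scene btall 174 [ 447.9 -191.2   79.4]
```

View pics/top2.png

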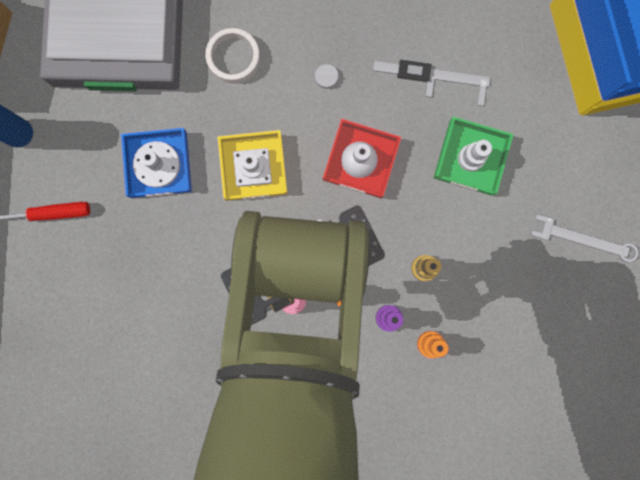

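View pics/scene2.png

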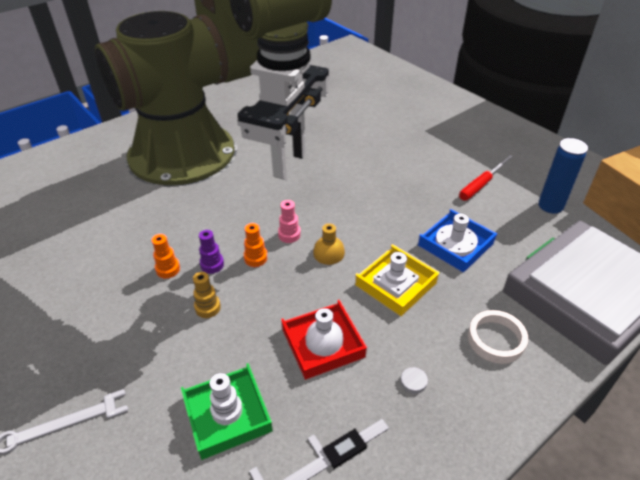

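Both pictures show all four parts upright in their own bins: disc (155,163), square (252,166), dome (360,158) and tall hub (476,154) in the top view. The brass parts have not moved, and the gripper is clear of everything.

```bash
python3 -c "
from cell import manip; print(manip.sign_off())"
```

```text
the job is handed in; nothing more can be done
None
```

All four aluminium parts are standing in their own bins and the job is handed in at about 29 s: disc in blue, square in yellow, dome in red, tall hub in green.

The last top and scene pictures put each part within about 5 mm of its bin centre. Shank tops read 65–66, 69–70 and 83–84 mm, which matches parts standing upright on the bin floors.

The scene camera shows both brass parts within 1 mm of where they started. The arm hid the brass dome from the top camera, so only the scene view confirms that one. The two cameras differ by 3–4 mm on every part, an offset that was there from the start. No check failed; tilt was judged only from the pictures and the top heights, not measured.

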